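# Push the shift bars back to neutral

### The arm

A 6-joint arm with a two-finger parallel gripper is mounted at the origin on the work surface. World frame = base frame: x ahead of the robot, y to its left, z up, the work surface at z = 0. Lengths are in m, angles in degrees, forces in N, time in s.
With the tool pointing down it reaches from about 0.25 to 0.725 m from the base axis. Payload 9.7 kg.
Tool frame: the origin (TCP) lies between the finger pads; the fingertips stand 19 mm ahead of it and the grasp point (between the pads) is the TCP; x points along the fingers, y is the direction in which the jaws open and shut, and the axes are right-handed (so a half turn about x gives the same grasp; the last joint's range is limited). The gripper opens to 85 mm and grips with 20 to 120 N. Pads are 22 mm wide; open, the fingers measure 114 mm over their backs; the gripper's body (76 mm by 85 mm) begins 54 mm behind the grasp point. The pads swing forward as they close: fully open they stand 13 mm farther back than shut.
Start: joints at [-72.422, 4.979, 10.078, 95.1, 0, 90], TCP at [0.166, -0.524, 0.25] pointing down, gripper open.
Joint ranges: [-179.16, 179.16], [-48.56, 103.87], [-65.8, 70.77], [-126.05, 130.52], [-82.76, 87.17], [-180, 180]. Speed limits (degrees/s): [127.2, 127.2, 147.25, 180, 180, 180].

### API

Orientations are given as [roll, pitch, yaw] about the fixed x, y, z axes, in that order (R = Rz(yaw) Ry(pitch) Rx(roll)).
In Python, from workcell import bot gives the robot as it stands. The module is installed in compiled form; this text tells all that it offers.
- The arm moves only by the shell command python3 -m handwheel 'ROWS' [FORCE]. ROWS is JSON, a list of rows, each a list of 7 numbers: the turn, a rotation vector about the tool's x, y, z in degrees, then the shift along the tool's x, y, z in m, then the closure, from -1 (fully open) to 1 (shut), so that 0 is half open. In form: [[ax, ay, az, dx, dy, dz, fingers], ...]. A call has 1 to 20 rows; each row is the pose to reach, as a shift and turn from the pose commanded when the call began, along the tool's axes at that moment; what a row does not reach only later rows make up. A row lasts 1/8 s, in which the tool goes at most 62.5 mm and 10.7 degrees, less where a joint would pass 70% of its speed; a pose out of reach is approached as far as the arm can. A call with a gripper value outside its range is refused whole. The fingers move at their own pace and stop on an object; FORCE is the grip in N (left out, the last holds). Time passes only in rows, so rows that repeat a pose let the fingers close. It gives the time, the measured TCP pose, the force and the opening at its end, in the units of the state.
- bot.get_obs(): the state, without advancing time (a new reading comes with each control period).
- bot.camera(name): name is "scene" or "side" or "wrist"; returns a dict with "frame" (420x560x3 uint8, red, green, blue), "fx", "fy", "cx", "cy" (pixels), "k1" (the pictures are not rectified: a ray, as slopes to the right and down, at radius r is drawn at 1 + k1 r^2 times it, then the intrinsics apply), "R" (3x3) and "t" (3): a world point X has camera coordinates R X + t; the wrist camera has in their place "tool_from_camera" (4x4, takes a point from camera to tool coordinates, whose origin is the TCP and whose axes are the tool frame's). Camera axes: x right, y down, z forward; pixel columns grow to the right and rows downward; lengths in m; the calibration is good to about 2 mm. A picture is of the moment at which its call begins: read the wrist's pose just before it. There is no depth.
- bot.job_done(): hands the job in, once; it reports no verdict.
Trained networks look in a picture, given as the dict that the camera call returned (one of the last four; its "shot" number tells which), for a name from the list of things; names that differ only in an ending like _2 or _b are one class to them, and where a whole thing is asked for, a point or a joint stands for the part that bears it (a point fixed in the world has none). Each returns a list of dicts, best first, with "conf" (0 to 1); they miss things now and then, are a little off and sometimes report something else, mostly with a low value. They report only what shows in the picture. A call takes as long as a camera call.
- bot.look_for(name, picture): "bbox" ([left, top, width, height] as shares, 0 to 1, of the picture: columns of its width, rows of its height, round what is visible of it).
- bot.tip_of(name, picture): "centre" ([column, row] as shares, 0 to 1, of the picture: columns of its width, rows of its height: a listed point, or the origin of a listed thing).
The state is a dict: "time": time; "q": joint angles; "qd": joint speeds; "joint_efforts": joint torques, N m; "ee_pos": TCP position; "tcp_rot": TCP orientation; "wrist_force": force on the tool from outside, world axes, zero at the start; "torque": the same for the moment, N m; "opening": finger opening in m.
Only numpy, scipy, OpenCV 4.12 (cv2) and the standard library are available. Lean on these libraries where they do the work, as an engineer would, in place of code of your own. Each camera call takes 0.05 s, during which the arm holds its last target.

### The job

Two of the three shift bars in this gearbox shift bar housing have been left out of neutral, one each way. With the fingertips, push each of them back by its shift block until you feel it drop into its neutral detent, so that the gate slots of all three blocks line up across the housing. Only push, never take a block between the fingers; do not run a bar through into the opposite gear, and leave the third bar in neutral and the loose things on the bench undisturbed.

Things in the scene. Friction and masses are not known exactly. Their poses are not given: they have to be found in the camera images.
- housing: cast aluminium shift bar housing, an open frame fixed on two timber chocks; origin on the bench under its middle. Walls 200 mm (x) by 320 mm (y), tops 140 mm high, inner end face at y = -139 mm; flange 230 x 350 mm. y runs along its three bars, at x = -42, 0, 42 mm in any order, standing out 30 mm at each end. Fork hubs 34 mm thick, tops 142 mm high, sit on two bars 57 to 87 mm from the block's middle
- plug_bridge (a point): middle of the top of the bridge across the housing's +y end, 130 mm from the housing's middle and 153 mm high; the bridge is 36 mm long along y. On it sit three hexagon detent plugs, one over each bar, tops 161 mm high; the sprung detents are beneath
- block_a (a point): middle of the top of a shift block, which is fixed to its bar: plain steel, 30 mm across the bar, 40 mm along it, top 168 mm above the bench, flat end faces 20 mm either way from this point along the bar, reaching 60 mm down. A gate slot 16 mm wide, 12 mm deep crosses its top. Bar: 19 mm thick, centre 125 mm high. Axes as the housing's: y along the bar, z up
- block_b (a point): middle of the top of a shift block, which is fixed to its bar: plain steel, 30 mm across the bar, 40 mm along it, top 168 mm above the bench, flat end faces 20 mm either way from this point along the bar, reaching 60 mm down. A gate slot 16 mm wide, 12 mm deep crosses its top. Bar: 19 mm thick, centre 125 mm high. Axes as the housing's: y along the bar, z up
- block_c (a point): middle of the top of a shift block, which is fixed to its bar: plain steel, 30 mm across the bar, 40 mm along it, top 168 mm above the bench, flat end faces 20 mm either way from this point along the bar, reaching 60 mm down. A gate slot 16 mm wide, 12 mm deep crosses its top. Bar: 19 mm thick, centre 125 mm high. Axes as the housing's: y along the bar, z up
- bar_a (a joint): slide of the bar with block_a, m, growing along the housing's y (to the detent plugs). 0: neutral notch; +-0.018: gear notches; stops +-0.021. Leaving a notch, gear or neutral, takes a push of about 12 N; 6 to 12 mm from neutral the bar rests where it is left and slides at about 2 N; from about 6 mm it runs ahead into the notch by itself, the push falling to nothing, and settles within 1 mm
- bar_b (a joint): slide of the bar with block_b, m, growing along the housing's y (to the detent plugs). 0: neutral notch; +-0.018: gear notches; stops +-0.021. Leaving a notch, gear or neutral, takes a push of about 12 N; 6 to 12 mm from neutral the bar rests where it is left and slides at about 2 N; from about 6 mm it runs ahead into the notch by itself, the push falling to nothing, and settles within 1 mm
- bar_c (a joint): slide of the bar with block_c, m, growing along the housing's y (to the detent plugs). 0: neutral notch; +-0.018: gear notches; stops +-0.021. Leaving a notch, gear or neutral, takes a push of about 12 N; 6 to 12 mm from neutral the bar rests where it is left and slides at about 2 N; from about 6 mm it runs ahead into the notch by itself, the push falling to nothing, and settles within 1 mm
- gear: loose steel gear, 94 mm across, 36 mm high, lying flat on the bench beside one end of the housing; origin at the centre of its underside. Leave alone
- synchro_ring: loose brass synchroniser ring, 92 mm across, 14 mm high, lying on the bench beside the other end; origin at the centre of its underside. Leave alone
- wrench: loose steel wrench 190 mm long lying on the bench on the far side of the housing; origin at the underside of its middle, x along it. Leave alone
- lube_bottle: loose white bottle with a black cap, 60 mm across and 150 mm high, standing on the bench on the far side; origin at the centre of its underside. Leave alone

How it is judged (in metres and radians):
At the end, for the whole second after the job is handed in: all three shift bars at rest in their neutral notch, each within 3 mm of neutral, so that the gate slots are in line; the gear, the synchroniser ring, the wrench and the bottle within 20 mm of where they were (value of joint bar_a between -0.003 and 0.003 m and value of joint bar_b between -0.003 and 0.003 m and value of joint bar_c between -0.003 and 0.003 m and velocity of joint bar_a between -0.01 and 0.01 m/s and velocity of joint bar_b between -0.01 and 0.01 m/s and velocity of joint bar_c between -0.01 and 0.01 m/s and distance of each of gear, synchro_ring, wrench, lube_bottle from where it was at the start of the episode below 0.02 m); the robot touches nothing.
It fails at once if a bar is shoved past neutral towards the gear on the other side (8 mm beyond neutral) (value of joint bar_a below -0.008 m or value of joint bar_b above 0.008 m).
It fails at once if the bar that was in neutral is knocked out of it (by 8 mm) (value of joint bar_c below -0.008 m or value of joint bar_c above 0.008 m).
It fails at once if a block is taken between the fingers instead of being pushed ((x of the grasp point in the frame of block_a between -0.014 and 0.014 m and y of the grasp point in the frame of block_a between -0.014 and 0.014 m and z of the grasp point in the frame of block_a below 0.004 m) or (x of the grasp point in the frame of block_b between -0.014 and 0.014 m and y of the grasp point in the frame of block_b between -0.014 and 0.014 m and z of the grasp point in the frame of block_b below 0.004 m) or (x of the grasp point in the frame of block_c between -0.014 and 0.014 m and y of the grasp point in the frame of block_c between -0.014 and 0.014 m and z of the grasp point in the frame of block_c below 0.004 m)).
It fails at once if a loose thing on the bench is lifted or moved by 20 mm or more (distance of any of gear, synchro_ring, wrench, lube_bottle from where it was at the start of the episode above 0.02 m).
It also fails if it takes over 58 s, if anything falls off the work surface, if the arm or the gripper's body presses on something with over 40 N, if the wrist force passes 120 N, or if a joint passes its speed limit or range.

## Working session

There is one attempt and no reset: what is moved stays moved. The work goes in short steps, Python scripts to look and compute and a shell command to move; the robot and the scene stay as the last step left them, time stands still between calls to the robot, and variables do not carry over. Pictures are saved under pics/ and viewed, and the job is handed in when it is done.

```bash
mkdir -p pics; cat > h.py <<'E'
from workcell import bot
import cv2, numpy as np
def save(p,n): cv2.imwrite('pics/'+n, p['frame'][:,:,::-1])
E
python3 - <<'E'
from h import *
o=bot.get_obs(); print({k:np.round(v,4).tolist() for k,v in o.items()})
for c in ['scene','side','wrist']:
    p=bot.camera(c); save(p,c+'0.png'); print(c,{k:v for k,v in p.items() if k!='frame'})
    for n in ['housing','plug_bridge','block_a','gear','synchro_ring','wrench','lube_bottle']:
        print(n,[(np.round(np.array(d['centre'])*[560,420],1).tolist(),round(d['conf'],2)) for d in bot.tip_of(n,p)][:5])
E
```

```text
{'time': 0.0, 'q': [-72.4221, 5.0122, 10.0331, 95.1003, 0.0011, 90.0004], 'qd': [-0.0587, -0.0817, -0.0395, -0.0034, -0.0043, 0.0142], 'joint_efforts': [0.0005, -52.0383, 46.4811, 0.0162, 0.0002, 0.0], 'ee_pos': [0.166, -0.5241, 0.2496], 'tcp_rot': [-90.7666, 89.9206, 106.8108], 'wrist_force': [-0.1052, -0.1184, -0.8459], 'torque': [0.019, -0.0087, 0.0106], 'opening': 0.0853}
scene {'fx': 404.308124574524, 'fy': 404.308124574524, 'cx': 281.6889638646018, 'cy': 212.08738799062525, 'k1': -0.07444890945353924, 'R': array([[-0.13326307,  0.99107084,  0.00442142],
       [ 0.89299132,  0.12200764, -0.43322124],
       [-0.42989239, -0.0537841 , -0.90127676]]), 't': array([ 0.05063201, -0.52097221,  1.33662796]), 'shot': 1}
housing []
plug_bridge []
block_a [([272.9, 167.8], 0.97), ([265.7, 177.9], 0.7), ([253.1, 190.9], 0.69)]
gear [([372.8, 230.8], 0.61)]
synchro_ring [([162.1, 175.7], 0.57), ([251.9, 191.9], 0.23)]
wrench [([220.8, 270.8], 0.59)]
lube_bottle [([317.4, 292.4], 0.73)]
side {'fx': 516.940583853119, 'fy': 516.940583853119, 'cx': 268.6633454037452, 'cy': 215.62356710643314, 
[... 474 characters left out ...]
7.4], 0.18)]
wrench [([335.6, 252.6], 0.67)]
lube_bottle [([291.4, 174.8], 0.91), ([295.7, 381.8], 0.43)]
wrist {'fx': 295.643097502424, 'fy': 295.643097502424, 'cx': 284.50395659320935, 'cy': 212.19255639879205, 'k1': -0.012474371628095804, 'tool_from_camera': array([[-9.70428939e-05, -2.76578153e-01,  9.60991423e-01,
        -1.23473355e-01],
       [ 9.99999845e-01,  4.99288744e-04,  2.44679850e-04,
         1.45577234e-05],
       [-5.47485302e-04,  9.60991299e-01,  2.76578062e-01,
        -6.97785472e-02],
       [ 0.00000000e+00,  0.00000000e+00,  0.00000000e+00,
         1.00000000e+00]]), 'shot': 3}
housing []
plug_bridge []
block_a []
gear []
synchro_ring []
wrench []
lube_bottle []
```

View pics/scene0.png

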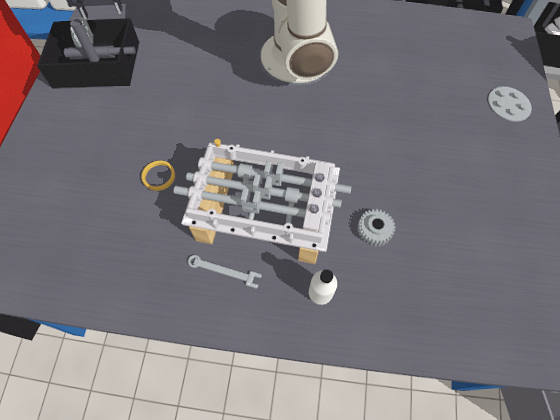

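View pics/side0.png

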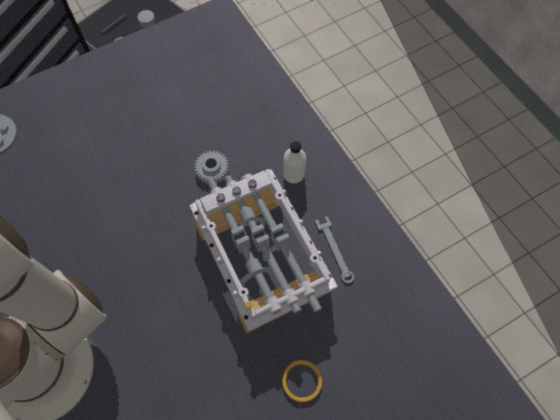

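```bash
cat >> h.py <<'E'
def ray(p,uv):
    K=np.array([[p['fx'],0,p['cx']],[0,p['fy'],p['cy']],[0,0,1.]])
    # iterate undistort
    d=np.array([(uv[0]-p['cx'])/p['fx'],(uv[1]-p['cy'])/p['fy']]); s=d.copy()
    for _ in range(30): s=d/(1+p['k1']*(s@s))
    v=p['R'].T@np.array([s[0],s[1],1]); o=-p['R'].T@p['t']
    return o,v/np.linalg.norm(v)
def atz(p,uv,z):
    o,v=ray(p,uv); return o+v*(z-o[2])/v[2]
def proj(p,X):
    c=p['R']@np.asarray(X)+p['t']; s=c[:2]/c[2]; s=s*(1+p['k1']*(s@s))
    return np.array([p['fx']*s[0]+p['cx'],p['fy']*s[1]+p['cy']])
E
python3 - <<'E'
from h import *
for c,(x0,y0) in [('scene',(170,130)),('side',(180,160))]:
    p=bot.camera(c)
    print(c,'bench things')
    for n,z in [('plug_bridge',.153),('block_a',.168),('gear',0),('synchro_ring',0),('wrench',0),('lube_bottle',0)]:
        for d in bot.tip_of(n,p)[:3]:
            uv=np.array(d['centre'])*[560,420]; print(n,round(d['conf'],2),uv.round(1),atz(p,uv,z).round(4))
    f=p['frame'][y0:y0+150 if c=='scene' else y0+180,x0:x0+190]
    f=cv2.resize(f,None,fx=4 if c=='scene' else 3.3,fy=4 if c=='scene' else 3.3,interpolation=cv2.INTER_CUBIC); cv2.imwrite('pics/z_%s.png'%c,f[:,:,::-1])
E
```

```text
scene bench things
plug_bridge 0.6 [321.2 194.2] [0.5947 0.1207 0.153 ]
block_a 0.89 [270.9 165.2] [ 0.5417 -0.0047  0.168 ]
block_a 0.88 [252.  193.1] [ 0.6215 -0.0365  0.168 ]
block_a 0.81 [265.2 180.3] [ 0.5842 -0.0117  0.168 ]
gear 0.72 [372.3 234.4] [0.612  0.2716 0.    ]
synchro_ring 0.64 [159.2 175.8] [ 0.5139 -0.3311  0.    ]
wrench 0.76 [222.8 267.8] [ 0.7545 -0.0996  0.    ]
wrench 0.2 [320.1 290.4] [0.7792 0.1493 0.    ]
lube_bottle 0.62 [320.9 292.5] [0.7842 0.1517 0.    ]
side bench things
plug_bridge 0.85 [238.5 190.8] [0.5998 0.1106 0.153 ]
plug_bridge 0.49 [278.5 232.7] [ 0.6277 -0.0325  0.153 ]
block_a 0.94 [240.5 235.8] [ 5.454e-01 -5.000e-04  1.680e-01]
block_a 0.8 [261.2 231.4] [ 0.5917 -0.0149  0.168 ]
block_a 0.7 [280.1 234.2] [ 0.6258 -0.0428  0.168 ]
gear 0.78 [209.6 167. ] [0.5946 0.2909 0.    ]
synchro_ring 0.58 [299.2 379.4] [ 0.5138 -0.3236  0.    ]
wrench 0.95 [334.5 249.1] [ 0.7632 -0.0922  0.    ]
lube_bottle 0.73 [293.2 173.1] [0.7872 0.1555 0.    ]
```

View pics/z_scene.png

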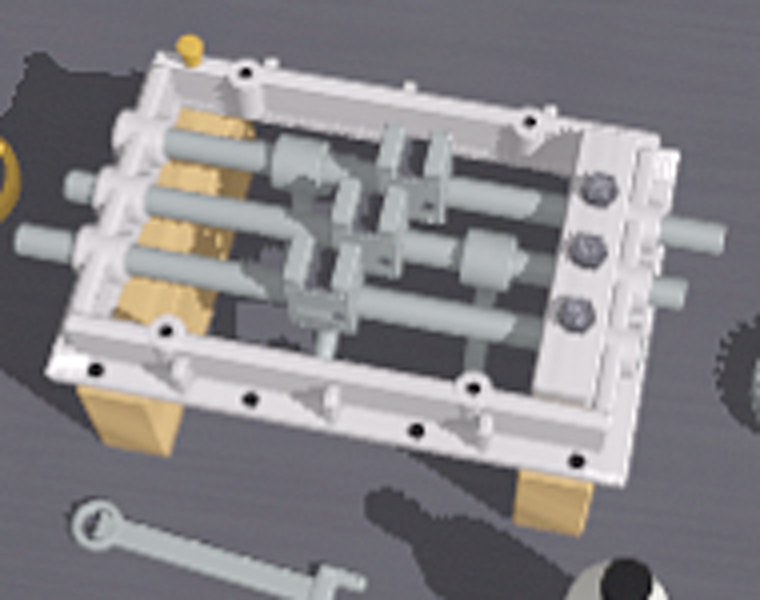

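View pics/z_side.png

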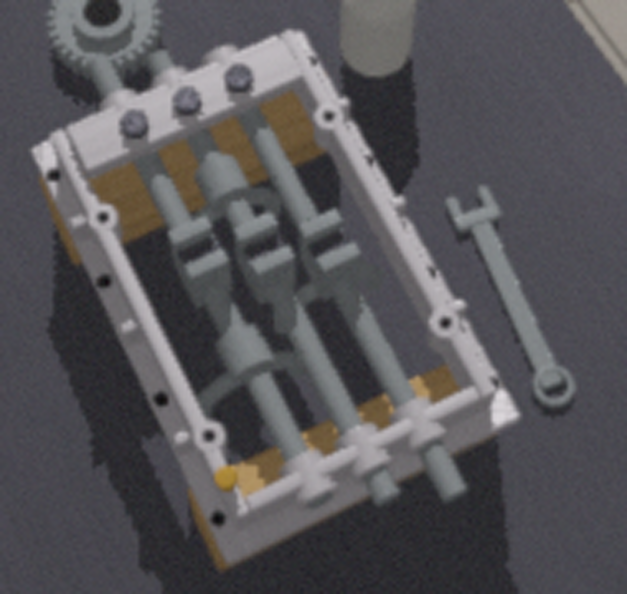

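```bash
cat > fit.py <<'E'
from h import *
from scipy.optimize import least_squares
P={c:bot.camera(c) for c in ['scene','side']}
S={'scene':lambda x,y:(170+x/4,130+y/4),'side':lambda x,y:(180+x/3.3,160+y/3.3)}
ob=[]
for c,l in [('scene',[(600,187),(588,248),(575,313)]),('side',[(134,123),(186,100),(238,77)])]:
    for q,x in zip(l,[-.042,0,.042]): ob.append((c,S[c](*q),x,.130,.161,None))
for c,l in [('scene',[(270.9,165.2),(265.2,180.3),(252,193.1)]),('side',[(240.5,235.8),(261.2,231.4),(280.1,234.2)])]:
    for i,q in enumerate(l): ob.append((c,q,[-.042,0,.042][i],0,.168,i))
def res(v):
    x0,y0,a=v[:3]; r=[]
    for c,uv,x,y,z,i in ob:
        if i is not None: y=v[3+i]
        X=[x0+x*np.cos(a)-y*np.sin(a),y0+x*np.sin(a)+y*np.cos(a),z]
        r+=list(proj(P[c],X)-uv)
    return np.array(r)
s=least_squares(res,[.58,0,-.15,0,0,0],loss='soft_l1'); v=s.x
print(v[:2],np.degrees(v[2]),v[3:]); print(res(v).reshape(-1,2).round(1).tolist())
E
python3 fit.py
```

```text
[ 0.58473778 -0.01930874] -4.436692968468482 [ 0.01320029  0.00722166 -0.01802072]
[[0.1, -0.1], [0.1, 0.1], [0.1, -0.2], [-0.1, -0.1], [0.2, 0.0], [0.3, 0.2], [0.6, 0.9], [-0.2, 0.4], [-2.0, 1.2], [-0.1, 1.2], [-3.1, 0.3], [-0.7, -0.7]]
```

```bash
cat >> h.py <<'E'
from scipy.spatial.transform import Rotation as Ro
def tool():
    o=bot.get_obs(); return np.array(o['ee_pos']),Ro.from_euler('xyz',o['tcp_rot'],degrees=True).as_matrix()
E
python3 - <<'E'
from h import *
p,R=tool(); print(p,R.round(3))
T=np.array([.56,-.10,.33])
print(R.T@(T-p))
E
```

```text
[ 0.16612056 -0.52429957  0.25025851] [[-0.     0.302 -0.953]
 [ 0.    -0.953 -0.302]
 [-1.    -0.    -0.   ]]
[-0.07973061 -0.28551938 -0.50363832]
```

```bash
python3 - <<'E'
from h import *
p,R=tool(); print(R.T@(np.array([.585,-.05,.36])-p))
E
```

```text
[-0.10972909 -0.32563434 -0.54257264]
```

```bash
python3 -m handwheel '[[-3,0,0,-0.03,-0.01,-0.017,1],[-9,0,0,-0.07,-0.03,-0.05,1],[-16,0,0,-0.11,-0.06,-0.1,1],[-23,0,0,-0.11,-0.09,-0.15,1],[-30,0,0,-0.11,-0.12,-0.2,1],[-37,0,0,-0.11,-0.15,-0.25,1],[-44,0,0,-0.11,-0.18,-0.3,1],[-51,0,0,-0.11,-0.21,-0.35,1],[-57,0,0,-0.11,-0.24,-0.4,1],[-62,0,0,-0.11,-0.27,-0.45,1],[-66,0,0,-0.11,-0.3,-0.5,1],[-68,0,0,-0.11,-0.32,-0.533,1],[-68,0,0,-0.11,-0.326,-0.543,1],[-68,0,0,-0.11,-0.326,-0.543,1],[-68,0,0,-0.11,-0.326,-0.543,1]]'
python3 - <<'E'
from h import *
p,R=tool(); print(p,R.round(3))
w=bot.camera('wrist'); save(w,'w1.png')
for n in ['plug_bridge','block_a']:
    print(n,[(np.round(np.array(d['centre'])*[560,420],1).tolist(),round(d['conf'],2)) for d in bot.tip_of(n,w)][:5])
E
```

```text
time: 3.88
ee_pos: [0.5846, -0.0506, 0.3608]
tcp_rot: [65.7, 90.0, -28.8]
wrist_force: [-0.1, -0.2, 0.5]
opening: -0.0002
[ 0.58464274 -0.05059182  0.36078225] [[ 0.     0.997 -0.079]
 [-0.    -0.079 -0.997]
 [-1.     0.     0.   ]]
plug_bridge [([279.8, 32.1], 0.78)]
block_a [([323.4, 180.4], 0.91), ([283.2, 162.5], 0.91), ([243.1, 144.0], 0.68)]
```

View pics/w1.png

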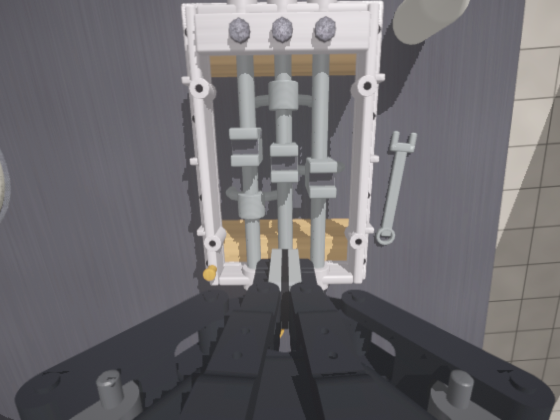

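```bash
cat >> h.py <<'E'
def wcal(p,pos,R):
    T=p['tool_from_camera']; Rwc=R@T[:3,:3]; o=R@T[:3,3]+pos
    q=dict(p); q['R']=Rwc.T; q['t']=-Rwc.T@o; return q
E
python3 - <<'E'
from h import *
pos,R=tool(); w=wcal(bot.camera('wrist'),pos,R)
f=cv2.resize(w['frame'][0:240,180:390],None,fx=2.5,fy=2.5,interpolation=cv2.INTER_CUBIC); cv2.imwrite('pics/w1z.png',f[:,:,::-1])
for d in bot.tip_of('block_a',w)[:3]: print(atz(w,np.array(d['centre'])*[560,420],.168).round(4))
for uv in [(239,29),(282,29),(325,29)]: print('plug',atz(w,uv,.161).round(4))
E
```

```text
[ 0.5854 -0.0166  0.168 ]
[0.5435 0.0009 0.168 ]
[ 0.6282 -0.0387  0.168 ]
plug [0.5531 0.1144 0.161 ]
plug [0.5947 0.1111 0.161 ]
plug [0.6363 0.1079 0.161 ]
```

View pics/w1z.png

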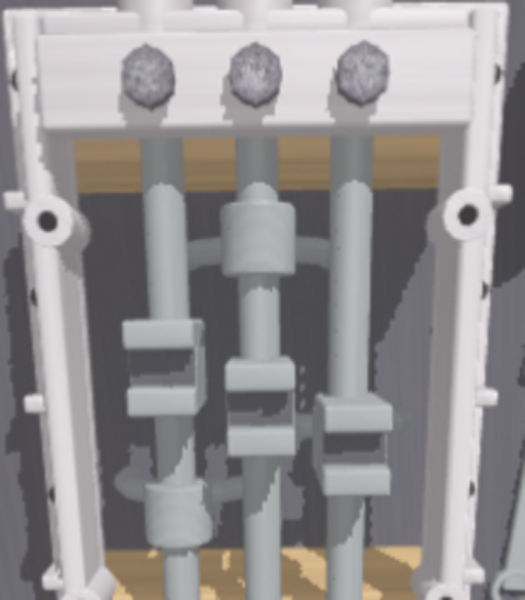

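```bash
python3 - <<'E'
from h import *
pos,R=tool(); w=wcal(bot.camera('wrist'),pos,R)
a=np.radians(-4.4); o=np.array([.5845,-.0193])
for n,x,t,b in [('near',163,322,413),('mid',260,361,454),('far',352,398,493)]:
    for y in (t,b):
        X=atz(w,(180+x/2.5,y/2.5),.168); d=X[:2]-o
        print(n,X.round(4),'housing',(np.array([[np.cos(a),np.sin(a)],[-np.sin(a),np.cos(a)]])@d).round(4))
E
```

```text
near [0.5495 0.0212 0.168 ] housing [-0.038   0.0377]
near [ 0.5453 -0.0159  0.168 ] housing [-0.0393  0.0003]
mid [0.5882 0.0024 0.168 ] housing [0.002  0.0219]
mid [ 0.5851 -0.0367  0.168 ] housing [ 0.0019 -0.0173]
far [ 0.6258 -0.0159  0.168 ] housing [0.0409 0.0066]
far [ 0.624  -0.0571  0.168 ] housing [ 0.0423 -0.0347]
```

```bash
python3 -m handwheel '[[0,0,0,0.02,-0.02,-0.04,1],[0,0,0,0.06,-0.04,-0.08,1],[0,0,0,0.1,-0.045,-0.09,1],[0,0,0,0.13,-0.045,-0.09,1],[0,0,0,0.14,-0.045,-0.09,1],[0,0,0,0.14,-0.045,-0.09,1]]'
python3 - <<'E'
from h import *
p,R=tool(); print(p)
w=bot.camera('wrist'); save(w,'w2.png')
s=bot.camera('side'); f=cv2.resize(s['frame'][150:340,170:360],None,fx=3,fy=3,interpolation=cv2.INTER_CUBIC); cv2.imwrite('pics/s2.png',f[:,:,::-1])
E
```

```text
time: 4.92
ee_pos: [0.5473, 0.0434, 0.2206]
tcp_rot: [-78.1, 90.0, -172.5]
wrist_force: [-0.3, 0.2, 0.6]
opening: -0.0001
[0.54733156 0.04338471 0.22061197]
```

View pics/w2.png

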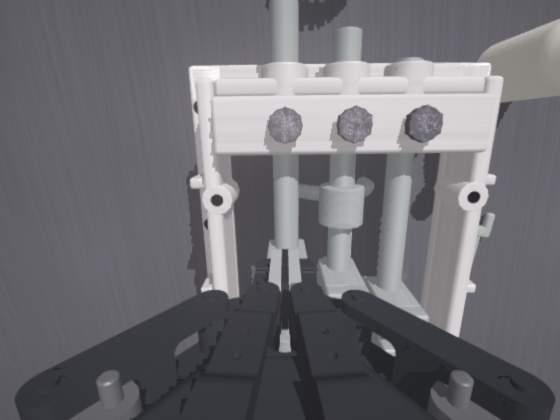

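View pics/s2.png

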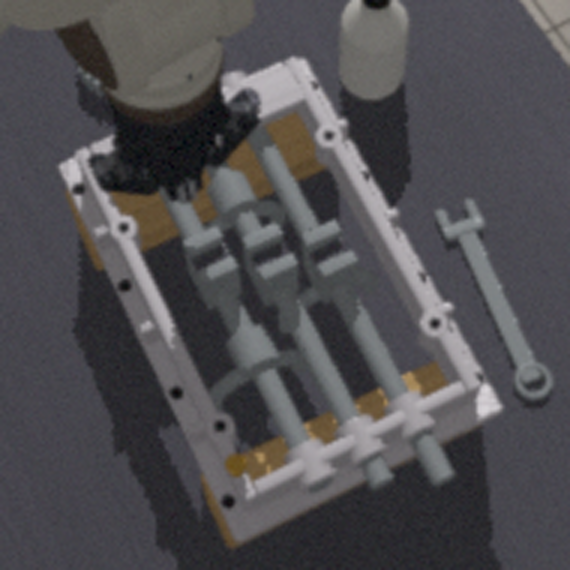

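```bash
python3 - <<'E'
from h import *
p,R=tool(); w=wcal(bot.camera('wrist'),p,R)
print(atz(w,(286,242),.168),'finger edges proj',[proj(w,p+R@np.array([.019,0,z])) for z in (-.011,0,.011)])
E
```

```text
[0.54864086 0.04237142 0.168     ] finger edges proj [array([284.77382309, 245.37443729]), array([284.75712321, 264.73219888]), array([284.74104274, 283.33692599])]
```

```bash
python3 - <<'E'
from h import *
p,R=tool(); w=wcal(bot.camera('wrist'),p,R)
for uv,z in [((286,242),.108),((340,262),.108),((342,289),.168),((385,279),.108)]: print(atz(w,uv,z).round(4))
f=cv2.resize(w['frame'][220:360,230:440],None,fx=3.5,fy=3.5,interpolation=cv2.INTER_CUBIC); cv2.imwrite('pics/w2z.png',f[:,:,::-1])
E
```

```text
[0.5473 0.0185 0.108 ]
[ 0.5931 -0.0039  0.108 ]
[0.5839 0.0056 0.168 ]
[ 0.6329 -0.0237  0.108 ]
```

View pics/w2z.png

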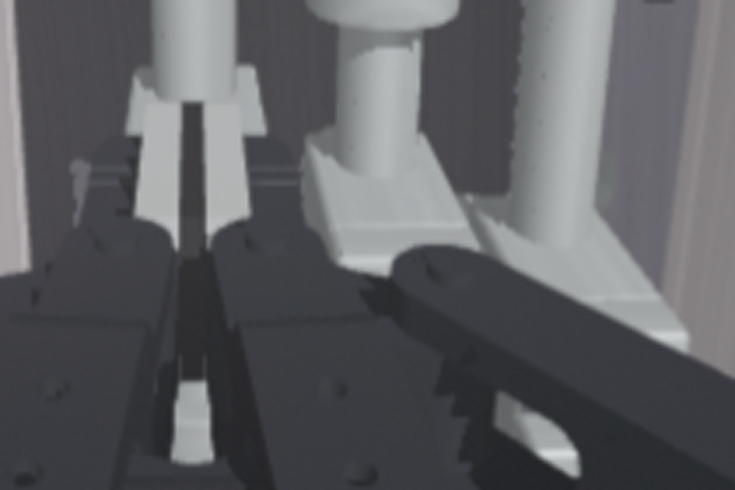

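```bash
python3 -m handwheel '[[0,0,0,0.02,0,0,1],[0,0,0,0.04,0,0,1],[0,0,0,0.052,0,0,1],[0,0,0,0.053,0,0,1],[0,0,0,0.053,0,0,1]]'; python3 -m handwheel '[[0,0,0,0,0,0.002,1],[0,0,0,0,0,0.004,1],[0,0,0,0,0,0.006,1],[0,0,0,0,0,0.007,1],[0,0,0,0,0,0.007,1]]'
```

```text
time: 5.75
ee_pos: [0.5477, 0.0437, 0.1681]
tcp_rot: [99.5, 89.9, 5.1]
wrist_force: [0.8, -0.5, -0.3]
opening: -0.0001
time: 6.38
ee_pos: [0.5468, 0.0366, 0.1673]
tcp_rot: [-72.1, 90.0, -166.5]
wrist_force: [0.2, -0.8, -0.3]
opening: 0.0003
```

```bash
for i in 1 2 ; do python3 -m handwheel '[[0,0,0,0,0,0.001,1],[0,0,0,0,0,0.002,1],[0,0,0,0,0,0.002,1]]' | grep -E 'ee|force'; done;  python3 -m handwheel '[[0,0,0,0,0,0.001,1],[0,0,0,0,0,0.002,1],[0,0,0,0,0,0.002,1]]'
```

```text
ee_pos: [0.5467, 0.0346, 0.1673]
wrist_force: [0.6, -0.5, 1.0]
ee_pos: [0.5466, 0.0333, 0.1673]
wrist_force: [0.6, 5.1, -0.7]
time: 7.5
ee_pos: [0.5465, 0.0323, 0.1673]
tcp_rot: [179.8, 89.8, 85.5]
wrist_force: [0.5, 10.0, -0.5]
opening: -0.0001
```

```bash
for i in 1 2 3; do python3 -m handwheel '[[0,0,0,0,0,0.001,1],[0,0,0,0,0,0.001,1]]' | grep -E 'ee|force'; done
```

```text
ee_pos: [0.5464, 0.0311, 0.1673]
wrist_force: [0.8, 9.7, -1.0]
ee_pos: [0.5463, 0.0297, 0.1673]
wrist_force: [0.9, 6.1, 0.5]
ee_pos: [0.5462, 0.0283, 0.1673]
wrist_force: [0.6, 4.3, -0.9]
```

```bash
for i in 1 2 3 4 ; do python3 -m handwheel '[[0,0,0,0,0,0.001,1],[0,0,0,0,0,0.001,1]]' | grep -E 'ee|force'; done
```

```text
ee_pos: [0.5461, 0.0266, 0.1673]
wrist_force: [-0.1, 2.6, -0.1]
ee_pos: [0.546, 0.0254, 0.1673]
wrist_force: [1.4, 1.2, -0.6]
ee_pos: [0.5459, 0.0245, 0.1673]
wrist_force: [1.9, 1.0, -0.2]
ee_pos: [0.5458, 0.0236, 0.1673]
wrist_force: [1.1, 0.5, -0.2]
```

```bash
for i in 1 2 3 ; do python3 -m handwheel '[[0,0,0,0,0,0.001,1],[0,0,0,0,0,0.001,1]]' | grep -E 'ee|force'; done
python3 - <<'E'
from h import *
p,R=tool(); w=wcal(bot.camera('wrist'),p,R); save(w,'w3.png')
s=bot.camera('side'); f=cv2.resize(s['frame'][150:340,170:360],None,fx=3,fy=3,interpolation=cv2.INTER_CUBIC); cv2.imwrite('pics/s3.png',f[:,:,::-1])
E
```

```text
ee_pos: [0.5457, 0.0226, 0.1673]
wrist_force: [1.1, 2.0, -0.1]
ee_pos: [0.5455, 0.0214, 0.1673]
wrist_force: [0.1, 0.0, 0.2]
ee_pos: [0.5455, 0.0205, 0.1673]
wrist_force: [-0.4, -0.6, 0.1]
```

View pics/s3.png

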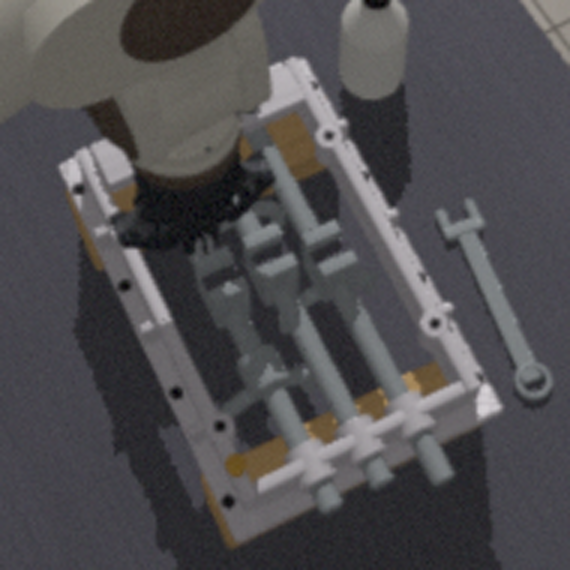

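View pics/w3.png

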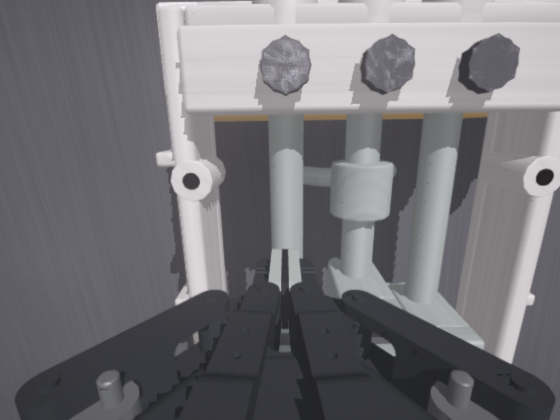

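```bash
python3 -m handwheel '[[0,0,0,0,0,-0.006,1],[0,0,0,-0.01,0,-0.01,1],[0,0,0,-0.04,0,-0.01,1],[0,0,0,-0.07,0,-0.005,1],[0,0,0,-0.08,0.03,0.03,1],[0,0,0,-0.08,0.06,0.06,1],[0,0,0,-0.08,0.08,0.09,1],[0,0,0,-0.07,0.084,0.0965,1],[0,0,0,-0.06,0.084,0.0965,1],[0,0,0,-0.055,0.084,0.0965,1],[0,0,0,-0.055,0.084,0.0965,1]]'
python3 - <<'E'
from h import *
p,R=tool(); print(p,R.round(3)); w=wcal(bot.camera('wrist'),p,R); save(w,'w4.png')
s=bot.camera('side'); f=cv2.resize(s['frame'][150:340,170:360],None,fx=3,fy=3,interpolation=cv2.INTER_CUBIC); cv2.imwrite('pics/s4.png',f[:,:,::-1])
E
```

```text
time: 11.48
ee_pos: [0.6214, -0.081, 0.2222]
tcp_rot: [-99.3, 90.0, 166.3]
wrist_force: [0.3, 0.8, 1.0]
opening: 0.0003
[ 0.62137399 -0.08102689  0.22216656] [[-0.     0.997 -0.076]
 [ 0.    -0.076 -0.997]
 [-1.    -0.    -0.   ]]
```

View pics/w4.png

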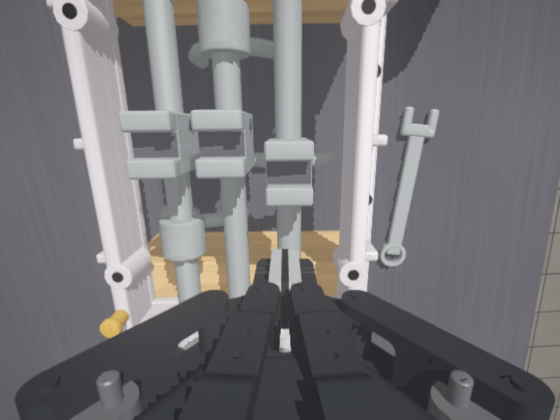

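View pics/s4.png

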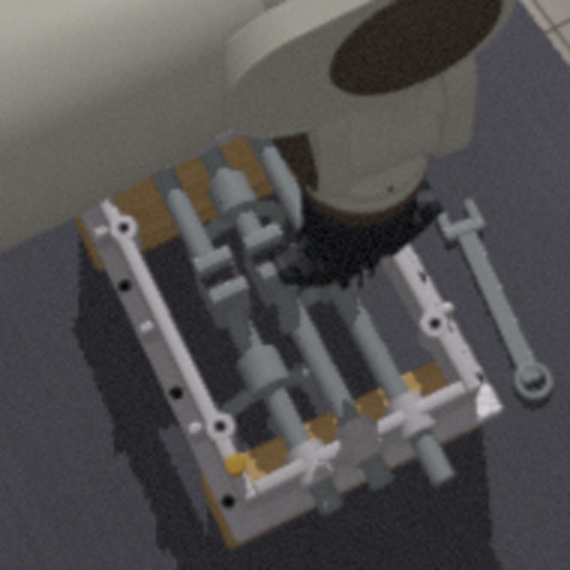

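```bash
python3 - <<'E'
from h import *
p,R=tool(); w=wcal(bot.camera('wrist'),p,R)
for uv in [(290,204),(157,176),(222,176),(155,113),(222,112),(290,141)]: print(atz(w,uv,.168).round(4))
E
python3 -m handwheel '[[0,0,0,0.02,0,0,1],[0,0,0,0.04,0,0,1],[0,0,0,0.053,0,0,1],[0,0,0,0.055,0,0,1],[0,0,0,0.055,0,0,1]]'
```

```text
[ 0.6268 -0.0577  0.168 ]
[ 0.5474 -0.0341  0.168 ]
[ 0.5869 -0.0371  0.168 ]
[0.5533 0.002  0.168 ]
[ 5.918e-01 -5.000e-04  1.680e-01]
[ 0.6295 -0.0196  0.168 ]
time: 12.25
ee_pos: [0.6221, -0.082, 0.168]
tcp_rot: [86.2, 90.0, -8.3]
wrist_force: [-0.6, -0.2, -0.0]
opening: 0.0002
```

Near and middle blocks line up. Contact on the far block is expected at TCP y ≈ -0.069, so I'll creep along tool -z.

```bash
python3 -m handwheel '[[0,0,0,0,0,-0.003,1],[0,0,0,0,0,-0.006,1],[0,0,0,0,0,-0.009,1],[0,0,0,0,0,-0.009,1]]'| grep -E 'ee|force'; for i in 1 2 3 4; do python3 -m handwheel '[[0,0,0,0,0,-0.001,1],[0,0,0,0,0,-0.002,1],[0,0,0,0,0,-0.002,1]]' | grep -E 'ee|force'; done
```

```text
ee_pos: [0.6226, -0.0727, 0.1674]
wrist_force: [0.2, 0.9, -0.2]
ee_pos: [0.6227, -0.071, 0.1673]
wrist_force: [0.6, 0.5, -0.5]
ee_pos: [0.6229, -0.0694, 0.1673]
wrist_force: [-0.5, -3.7, 0.0]
ee_pos: [0.6229, -0.0686, 0.1673]
wrist_force: [-0.1, -11.0, -0.2]
ee_pos: [0.6231, -0.0663, 0.1673]
wrist_force: [-1.2, -7.6, -0.4]
```

```bash
for i in 1 2 3 4 5; do python3 -m handwheel '[[0,0,0,0,0,-0.001,1],[0,0,0,0,0,-0.001,1]]' | grep -E 'ee|force'; done
```

```text
ee_pos: [0.6232, -0.0648, 0.1673]
wrist_force: [-1.4, -5.8, 0.1]
ee_pos: [0.6233, -0.0633, 0.1673]
wrist_force: [-1.7, -3.5, -0.2]
ee_pos: [0.6234, -0.0618, 0.1673]
wrist_force: [-1.7, -2.0, 0.4]
ee_pos: [0.6235, -0.0607, 0.1673]
wrist_force: [-0.8, -1.9, -0.3]
ee_pos: [0.6236, -0.0599, 0.1673]
wrist_force: [-0.9, -0.7, -0.6]
```

```bash
for i in 1 2 3; do python3 -m handwheel '[[0,0,0,0,0,-0.001,1],[0,0,0,0,0,-0.001,1]]' | grep -E 'ee|force'; done
python3 - <<'E'
from h import *
p,R=tool(); w=wcal(bot.camera('wrist'),p,R); save(w,'w5.png')
E
```

```text
ee_pos: [0.6237, -0.0589, 0.1673]
wrist_force: [-0.2, -1.7, -0.5]
ee_pos: [0.6239, -0.0578, 0.1673]
wrist_force: [-0.7, 0.5, 0.3]
ee_pos: [0.624, -0.0568, 0.1673]
wrist_force: [0.0, -0.8, -0.7]
```

View pics/w5.png

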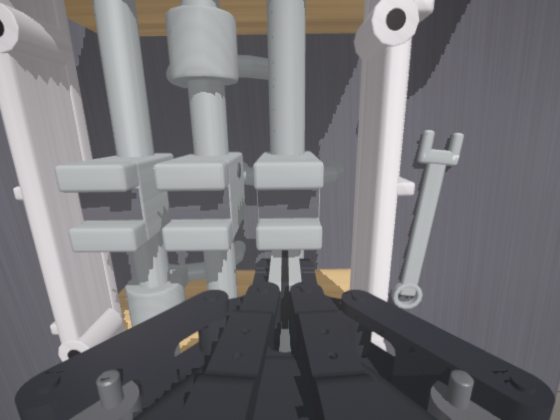

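All three slots line up (front edges at rows ~248, 247 and 246), so the far bar has dropped in. Next I back off, rise and check.

```bash
python3 -m handwheel '[[0,0,0,0,0,0.008,1],[0,0,0,-0.01,0,0.012,1],[0,0,0,-0.05,0,0.012,1],[0,0,0,-0.1,0,0.012,1],[0,0,0,-0.15,-0.02,0.012,1],[0,0,0,-0.19,-0.035,0.005,1],[0,0,0,-0.195,-0.037,0,1],[0,0,0,-0.195,-0.037,0,1],[0,0,0,-0.195,-0.037,0,1]]'
python3 - <<'E'
from h import *
p,R=tool(); w=wcal(bot.camera('wrist'),p,R)
f=cv2.resize(w['frame'][0:240,180:390],None,fx=2.5,fy=2.5,interpolation=cv2.INTER_CUBIC); cv2.imwrite('pics/w6z.png',f[:,:,::-1])
s=bot.camera('scene'); save(s,'sc6.png')
for n in ['gear','synchro_ring','wrench','lube_bottle']:
    for d in bot.tip_of(n,s)[:1]: print(n,atz(s,np.array(d['centre'])*[560,420],0).round(4))
E
```

```text
time: 17.42
ee_pos: [0.5871, -0.0544, 0.3607]
tcp_rot: [-89.7, 89.9, 175.8]
wrist_force: [0.1, -0.5, -1.3]
opening: -0.0
gear [0.6057 0.2736 0.    ]
synchro_ring [ 0.5162 -0.3267  0.    ]
wrench [ 0.7631 -0.0979  0.    ]
lube_bottle [0.7779 0.1519 0.    ]
```

View pics/w6z.png

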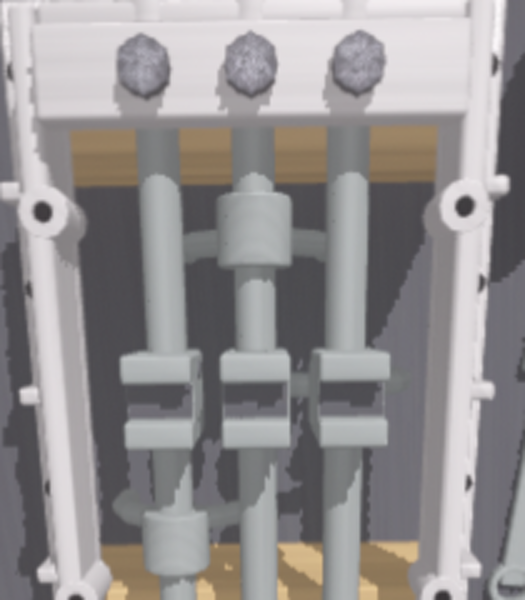

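View pics/sc6.png

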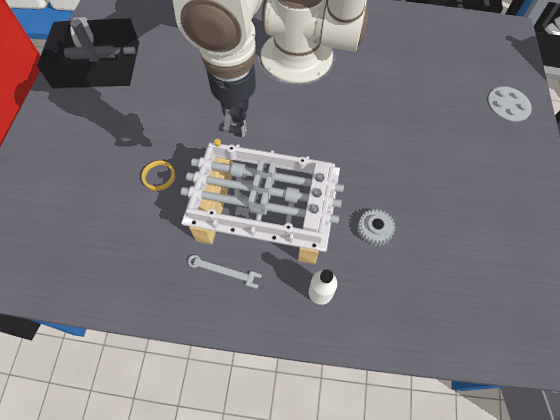

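```bash
python3 - <<'E'
from h import *
print(bot.job_done())
E
```

```text
the job is handed in; nothing more can be done
None
```

Both displaced bars are back in neutral, and I handed the job in at about 17.5 s. It reports no verdict.

- **Pushes:** I used closed fingertips on the block end faces only. The near bar was in the +y gear and I pushed it by its +y face towards -y. The far bar was in the -y gear and I pushed it by its -y face towards +y. On both, the push peaked at about 10–11 N, fell to about 2 N while sliding, then went to nothing as the bar ran ahead into its notch.
- **Alignment:** After I backed off, the last wrist picture showed all three gate slots in line. The block edges agree to about one pixel, which is under 1 mm.
- **Loose things:** The gear, ring, wrench and bottle read within about 9 mm of their first estimates. That is about the networks' scatter, and in the picture they stand where they did.
- **Robot:** The arm stood clear above the housing, touching nothing.

No check failed. The one disagreement was at the start: the networks' block positions in the scene and side pictures were off by up to about 7 mm. I worked instead from block edges in the wrist picture and from where the fingertips made contact.

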